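# Ring for the shopkeeper and hold the mill lid at half twist

## Task

Press the plunger of the counter bell right down to call me over. Then fit the bayonet lid on the topping mill: set it in with its white pointer at the green open mark, down until its flange sits on the collar, and twist it clockwise until the pointer stands at the white half mark, short of the click before the red lock mark. Finish while still gripping the lid there, fully seated, so that I can slip in the retaining pin; do not let go, and leave the other things on the counter where they are.

Things in the scene. Friction and masses are not known exactly. Their poses are not given: they have to be found in the camera images.
- bell: white domed counter bell with a black foot, 76 mm across, fixed to the counter; origin at the centre of its underside, z up; the plunger head is a 13 mm disc on its axis, whose top is 53 mm above the origin when up
- bell_plunger (a joint): the bell's plunger: 0 m up, 0.004 m fully down at its stop; a spring pushes it back up, 8 N just before the stop
- mill: topping mill, fixed: red base 114 mm across, black collar 100 mm across, 96 mm high; origin at the centre of its underside, z up. Seen from above in its frame the white half mark lies along -x, the green open mark 40 degrees anticlockwise of it, direction (-0.77, -0.64), the red lock mark 40 degrees clockwise of it, direction (-0.77, 0.64)
- mouth (a point): centre of the mouth, level with the top of its lip, 96 mm above the mill's origin. The steel lip is 6 mm thick, of 30 mm inner radius, with two slots about 16 mm wide, at the open mark and straight across from it. Under the lip two tracks take the lid's lugs clockwise from the slots
- open_mark (a point): green mark on the collar's top, 45 mm from the mill's axis; the lid goes in with its pointer here. A stop lies about 5 degrees anticlockwise of it
- half_mark (a point): white mark on the collar's top, 45 mm from the mill's axis, 40 degrees clockwise of the open mark
- lock_mark (a point): red mark on the collar's top, 45 mm from the mill's axis, 80 degrees clockwise of the open mark. Sprung click pins begin to resist the lid's lugs about 50 degrees past the open mark and snap behind them just before the hard stop at 80
- lid: loose lid, 0.15 kg, standing on its grey plug (27.5 mm radius, 18 mm deep); origin at the centre of the plug's underside, z up. Red flange 80 mm across, top at 24 mm. Black bar grip 62 mm long along x, 18 mm wide in y (grip across y), 24 to 60 mm up. Two lugs along +x and -x, 11 mm wide, to 36 mm from the axis, 3 to 9 mm up. Seated, its origin is 78 mm above the mill's
- pointer (a point): tip of the lid's white pointer tab, over one lug, 45 mm from the lid's axis along its -x, 22.5 mm above its origin. At the half mark the lid's x axis is parallel to the mill's. Once twisted the lid has 3 mm of vertical play: keep its flange down on the lip
- tape_roll: bystander: roll of brown tape, 93 mm across, 48 mm high, standing flat; origin at the centre of its underside
- pop_tin: bystander: pink tin, 70 mm across, 102 mm high; origin at the centre of its underside
- mint_box_0: bystander: red carton, 49 x 73 x 122 mm; origin at the centre of its underside
- mint_box_1: bystander: brown carton, 55 x 63 x 102 mm; origin at the centre of its underside
- choc_bar_2: bystander: brown chocolate bar lying flat, 58 x 149 x 13 mm; origin at the centre of its underside
- lollipop_1: bystander: lollipop lying flat, 149 x 64 x 21 mm; origin at the centre of its underside
- scoop: bystander: steel scoop with red handle, 180 x 62 x 42 mm; origin at the centre of its underside
Things that resemble listed ones, but are neither listed nor needed, are in the scene too. What is shaped like the lid but purple is not meant.

How it is judged:
On the way, in this order (a step that is already met when the one before it is completed fails the run):
1. the bell's plunger is pressed down to its stop (value of joint bell_plunger above 0.0033 m), for 0.04 s.
2. the lid is seated in the mill with its pointer at the open mark (z of lid in the frame of mill below 0.081 m and horizontal distance between lid and mill below 0.005 m and horizontal distance between pointer and open_mark below 0.013 m), for 0.05 s.
At the end, for the whole second after the job is handed in: the lid is seated (origin 75 to 80.5 mm above the mill's, within 5 mm of its axis, tilted less than 0.08 rad), its pointer within 8 mm (10 degrees) of the half mark, not turning, and the fingers still grip it with more than 2 N (horizontal distance between pointer and half_mark below 0.008 m and horizontal distance between lid and mill below 0.005 m and z of lid in the frame of mill between 0.075 and 0.0805 m and angle between lid's own z axis and vertical below 0.08 rad and contact force between the fingers and lid above 2 N and angular speed of lid below 0.1 rad/s); the arm keeps its last pose, push and grip.
It fails at once if the seated lid is twisted on into the lock click (pointer within 12 mm of the lock mark) (z of lid in the frame of mill below 0.083 m and horizontal distance between lid and mill below 0.008 m and horizontal distance between pointer and lock_mark below 0.012 m).
It fails at once if a bystander is moved by more than 3 cm (distance of any of tape_roll, pop_tin, mint_box_0, mint_box_1, choc_bar_2, lollipop_1, scoop from where it was at the start of the episode above 0.03 m).
It also fails if it takes over 64 s, if anything falls off the work surface, if the arm or the gripper's body presses on something with over 40 N, if the wrist force passes 120 N, or if a joint passes its speed limit or range.

## Robot

A 6-joint arm with a two-finger parallel gripper is mounted at the origin on a cart in front of the work surface, level with it; the furniture and walls round the work are solid. World frame = base frame: x ahead of the robot, y to its left, z up, the work surface at z = 0. Lengths are in m, angles in rad, forces in N, time in s.
With the tool pointing down it reaches from about 0.3 to 0.775 m from the base axis. Payload 14.6 kg.
Tool frame: the origin (TCP) lies on the mounting face of the last link; the fingertips stand 199 mm ahead of it and the grasp point (between the pads) lies 180 mm ahead of it; z points along the fingers, y is the line along which they close (so a half turn about z gives the same grasp; the last joint's range is limited). The gripper opens to 94 mm and grips with 3 to 60 N. Pads are 16 mm wide; open, the fingers measure 119 mm over their backs; the gripper's body (75 mm by 177 mm) begins 78 mm behind the grasp point.
Start: joints at [1.125, 0.3, 1.521, -0, 1.321, -0.067], TCP at [0.203, 0.511, 0.405] pointing down, gripper open.
Joint ranges: [-3.03, 3.03], [-0.79, 2.21], [0.23, 2.52], [-1.04, 4.18], [0, 3.07], [-2.55, 2.55]. Speed limits (rad/s): [2.22, 2.22, 2.57, 3.14, 3.14, 3.14].

## Interface

Orientations are given as a unit quaternion [x, y, z, w].
In Python, from cell import manip, effector, planner, state, optics, job gives the robot as it stands. Calls block until the motion is done:
- manip.move_to(position, orientation): joint-space move of the TCP to a pose.
- manip.servo_line(position, orientation=None, speed=0.15, contact_N=None): straight line of the TCP; orientation=None keeps the orientation; speed is the mean speed in m/s. With contact_N (N) it stops when the force on the tool has changed by that much, and returns True; else False.
- manip.goto_joints(angles): joint-space move.
- effector.command_gripper(opening, force=None): finger opening in m; force is the grip in N (None keeps the last); returns when the fingers have stopped.
- manip.pause(seconds).
- planner.ik(position, orientation): joint angles nearest the present ones, or None.
- state(): the state.
- optics.get_image(name): name is "side" or "top"; returns a dict with "pixels" (384x512x3 uint8, red, green, blue), "camera_matrix" (3x3 intrinsics, pixels), "distortion" ([k1, k2, p1, p2, k3] as OpenCV has them; the pictures are not rectified), "R" (3x3) and "t" (3): a world point X has camera coordinates R X + t. Camera axes: x right, y down, z forward; pixel columns grow to the right and rows downward; lengths in m; the calibration is good to about 2 mm. A picture is of the moment at which its call begins. There is no depth.
A pose or a line that the arm cannot do raises manip.IKError and nothing moves.
- job.sign_off(): hands the job in; it is judged then, once.
Trained networks look in a picture, given as the dict that the camera call returned (one of the last four; its "shot" number tells which), for a name from the list of things; names that differ only in an ending like _2 or _b are one class to them, and where a whole thing is asked for, a point or a joint stands for the part that bears it (a point fixed in the world has none). Each returns a list of dicts, best first, with "conf" (0 to 1); they miss things now and then, are a little off and sometimes report something else, mostly with a low value. They report only what shows in the picture. A call takes as long as a camera call. They do not tell look-alikes from the thing itself.
- optics.boxes_of(target, picture): "centre" ([x, y, z] in m, in world coordinates, good to about 4 mm: the middle of the surface that is visible of it).
- optics.pinpoint(target, picture): "centre" ([x, y, z] in m, in world coordinates, good to about 4 mm: a listed point, or the origin of a listed thing).
The state is a dict: "t": time; "joint_pos": joint angles; "qvel": joint speeds; "tau": joint torques, N m; "position": TCP position; "eef_rot": TCP orientation; "wrist_force": force on the tool from outside, world axes, zero at the start; "ft_torque": the same for the moment, N m; "width": finger opening in m; "grasp_force": force on a finger pad.
Only numpy, scipy, OpenCV 4.12 (cv2) and the standard library are available. Lean on these libraries where they do the work, as an engineer would, in place of code of your own. Each camera call takes 0.05 s, during which the arm holds its last target. There are 200 camera calls.

## Working session

There is one attempt and no reset: what is moved stays moved. The work goes in short steps, each a Python script; the robot and the scene stay as the last script left them, time stands still between calls to the robot, and variables do not carry over. Pictures are saved under pics/ and viewed, at most 10 in all, crops included, and the job is handed in when it is done.

```bash
mkdir -p pics; python3 - <<'E'
from cell import manip, effector, planner, state, optics, job
import cv2,numpy as np
s=state();print(s['t'],s['position'],s['eef_rot'],s['width'])
for c in("top","side"):
    p=optics.get_image(c);cv2.imwrite(f"pics/{c}0.png",cv2.resize(p["pixels"][:,:,::-1],(800,600)))
    print(c,np.round(p["camera_matrix"],1).tolist(),np.round(p["R"],3).tolist(),np.round(p["t"],3).tolist())
    for n in["bell","mill","mouth","open_mark","half_mark","lock_mark","lid","pointer","tape_roll","pop_tin","mint_box_0","choc_bar_2","lollipop_1","scoop"]:
        r=optics.pinpoint(n,p);print(n,[(np.round(d["centre"],3).tolist(),round(d["conf"],2)) for d in r])
print(state()['t'])
E
```

```text
0.0 [0.20337966 0.510978   0.40406124] [ 1.88276149e-01  9.82115949e-01 -5.75211270e-04 -1.52656714e-04] 0.09384689656512375
top [[369.4, 0.0, 252.3], [0.0, 369.4, 190.6], [0.0, 0.0, 1.0]] [[0.003, -1.0, -0.015], [-0.993, -0.002, -0.116], [0.116, 0.016, -0.993]] [0.047, 0.49, 1.262]
bell [([0.485, 0.222, 0.003], 0.81)]
mill [([0.463, 0.006, -0.001], 0.85)]
mouth [([0.424, -0.248, 0.023], 0.74), ([0.469, 0.011, 0.092], 0.7), ([0.436, 0.052, 0.099], 0.37)]
open_mark [([0.424, -0.006, 0.096], 0.59), ([0.599, -0.154, -0.001], 0.17)]
half_mark [([0.419, 0.025, 0.094], 0.76)]
lock_mark [([0.438, 0.049, 0.099], 0.68), ([0.573, 0.121, -0.001], 0.56)]
lid [([0.442, -0.372, -0.001], 0.93), ([0.476, -0.247, 0.002], 0.8)]
pointer [([0.423, -0.25, 0.024], 0.85), ([0.468, 0.012, 0.094], 0.68), ([0.397, -0.363, 0.022], 0.59), ([0.461, 0.007, 0.0], 0.32)]
tape_roll [([0.571, 0.12, 0.0], 0.67)]
pop_tin [([0.578, 0.322, 0.001], 0.6), ([0.568, 0.457, -0.001], 0.27)]
mint_box_0 [([0.602, -0.28, 0.003], 0.62), ([0.586, -0.367, 0.0], 0.59)]
choc_bar_2 [([0.606, -0.154, -0.002], 0.57)]
lollipop_1 [([0.567,
[... 154 characters left out ...]
0.22, 0.434, -0.874], [0.388, -0.783, -0.486]] [0.467, 0.173, 1.382]
bell []
mill [([0.464, 0.011, 0.0], 0.61)]
mouth [([0.464, 0.013, 0.095], 0.95)]
open_mark []
half_mark [([0.473, 0.227, -0.006], 0.7), ([0.42, 0.023, 0.097], 0.63)]
lock_mark [([0.439, 0.051, 0.095], 0.71)]
lid [([0.57, 0.125, 0.005], 0.55)]
pointer []
tape_roll [([0.57, 0.123, 0.0], 0.63), ([0.421, 0.023, 0.097], 0.37)]
pop_tin [([0.579, 0.325, 0.001], 0.97), ([0.605, -0.154, 0.003], 0.21)]
mint_box_0 [([0.596, -0.282, -0.004], 0.55)]
choc_bar_2 [([0.608, -0.155, 0.002], 0.47)]
lollipop_1 [([0.567, 0.458, 0.001], 0.66), ([0.463, 0.009, 0.002], 0.48)]
scoop [([0.439, 0.434, -0.003], 0.97), ([0.438, 0.054, 0.095], 0.5)]
1.5
```

View pics/top0.png

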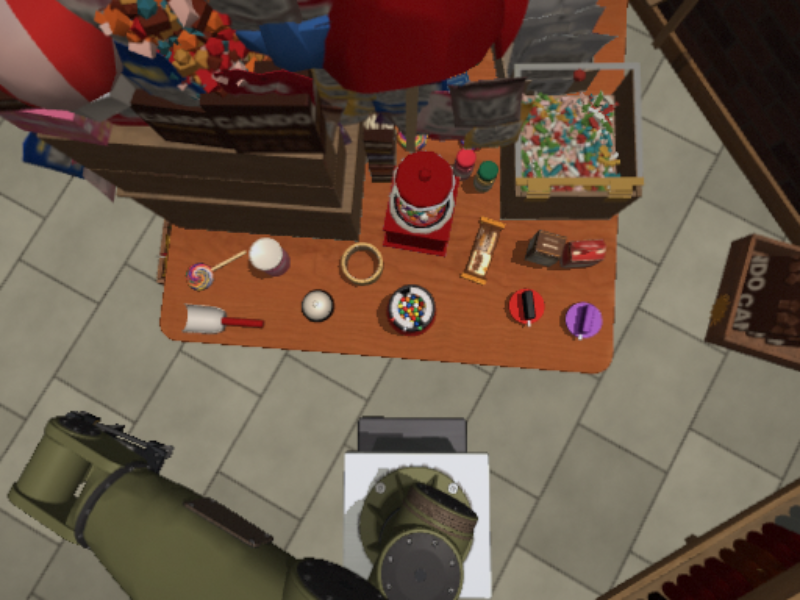

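View pics/side0.png

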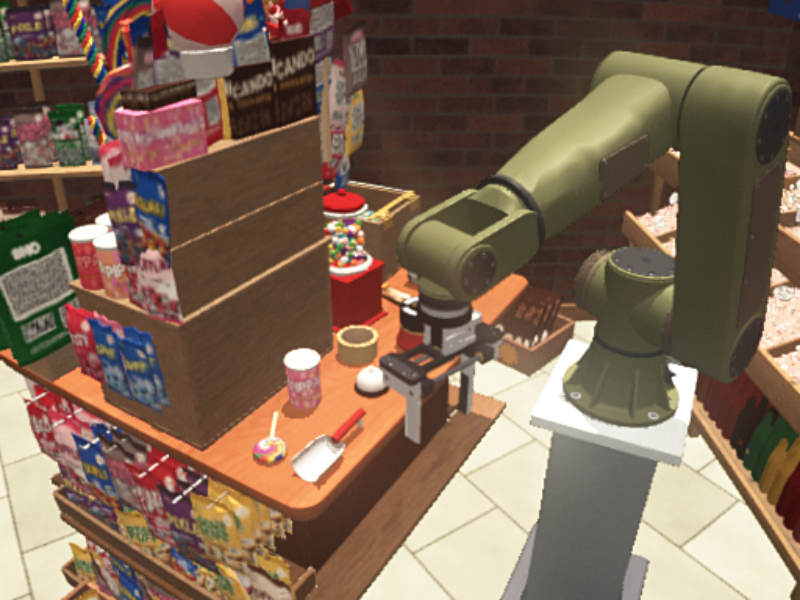

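The top view shows two lid shapes: a red-flanged one with a black bar at (526,306), and a purple one at (583,321). The red one fits the description. The bell is at (317,305) and the mill at (411,310). I'll confirm with a crop and refine the measurements.

```bash
cat >h.py <<'E'
from cell import manip, effector, planner, state, optics, job
import cv2,numpy as np
from scipy.spatial.transform import Rotation as Ro
def px2w(p,uv,z):
    n=cv2.undistortPoints(np.array(uv,float).reshape(-1,1,2),p["camera_matrix"],np.array(p["distortion"])).reshape(-1,2)
    R,t=np.array(p["R"]),np.array(p["t"]);C=-R.T@t
    d=np.c_[n,np.ones(len(n))]@R
    return C+d*((z-C[2])/d[:,2])[:,None]
def w2px(p,X):
    return cv2.projectPoints(np.array(X,float).reshape(-1,3),cv2.Rodrigues(np.array(p["R"]))[0],np.array(p["t"]),p["camera_matrix"],np.array(p["distortion"]))[0].reshape(-1,2)
def nets(names,cam,n,near=None):
    out={k:[] for k in names}
    for i in range(n):
        p=optics.get_image(cam)
        for k in names:
            for d in optics.pinpoint(k,p):
                if near is None or np.linalg.norm(np.array(d["centre"])-near[k])<.025: out[k].append(d["centre"])
    return p,{k:(np.round(np.median(v,0),4),len(v)) for k,v in out.items() if v}
def q(yaw): # tool down, y axis (closing) at angle yaw in world xy
    c,s=np.cos(yaw),np.sin(yaw)
    y=np.array([c,s,0]);z=np.array([0,0,-1]);return Ro.from_matrix(np.c_[np.cross(y,z),y,z]).as_quat()
E
python3 - <<'E'
from h import *
near=dict(bell=[.485,.222,0],mill=[.463,.008,0],mouth=[.466,.011,.095],open_mark=[.424,-.006,.096],half_mark=[.419,.025,.096],lock_mark=[.438,.05,.096],lid=[.476,-.247,0],pointer=[.423,-.25,.023])
p,r=nets(list(near),"top",4,near)
for k,v in r.items(): print(k,v)
im=p["pixels"];hsv=cv2.cvtColor(im,cv2.COLOR_RGB2HSV)
w=w2px(p,[[.47,-.247,.024],[.464,.01,.096],[.478,.22,.03]]);print(w)
crops=[]
for i,c in enumerate(w):
    x,y=c.astype(int);crops.append(cv2.resize(im[y-24:y+24,x-22:x+22],None,fx=6,fy=6,interpolation=cv2.INTER_CUBIC))
cv2.imwrite("pics/crop1.png",np.hstack(crops)[:,:,::-1]);np.savez("p.npz",**{k:np.array(v) for k,v in p.items()})
# lid by colour
x,y=w[0].astype(int);m=np.zeros(im.shape[:2],np.uint8);m[y-20:y+20,x-18:x+18]=1
red=((hsv[...,0]<4)|(hsv[...,0]>174))&(hsv[...,1]>190)&(m>0)
blk=(im.max(2)<50)&(m>0)
for n,a,z in(("red",red,.024),("blk",blk,.06)):
    ys,xs=np.nonzero(a);print(n,len(xs))
    h=cv2.convexHull(np.c_[xs,ys].astype(np.int32))[:,0]
    W=px2w(p,h,z)[:,:2].astype(np.float32);print(cv2.minEnclosingCircle(W),cv2.minAreaRect(W))
E
```

```text
bell (array([ 0.4819,  0.2228, -0.0008]), 4)
mill (array([ 0.4614,  0.006 , -0.0007]), 4)
mouth (array([0.4687, 0.013 , 0.095 ]), 4)
open_mark (array([ 0.4262, -0.0074,  0.1   ]), 4)
half_mark (array([0.419 , 0.0257, 0.0965]), 3)
lock_mark (array([0.437 , 0.0496, 0.0986]), 4)
lid (array([ 0.4765, -0.246 ,  0.0025]), 3)
pointer (array([ 0.424 , -0.2498,  0.0229]), 4)
[[337.19728491 196.68633846]
 [263.63085339 196.16717874]
 [203.19152321 193.97369213]]
red 268
((0.47418391704559326, -0.2445908486843109), 0.03930065780878067) ((0.4742579460144043, -0.24468466639518738), (0.07264865934848785, 0.07406141608953476), 88.86869812011719)
blk 58
((0.4722077250480652, -0.2420928180217743), 0.028896920382976532) ((0.47212591767311096, -0.24126790463924408), (0.056009408086538315, 0.021761497482657433), 5.660949230194092)
```

View pics/crop1.png

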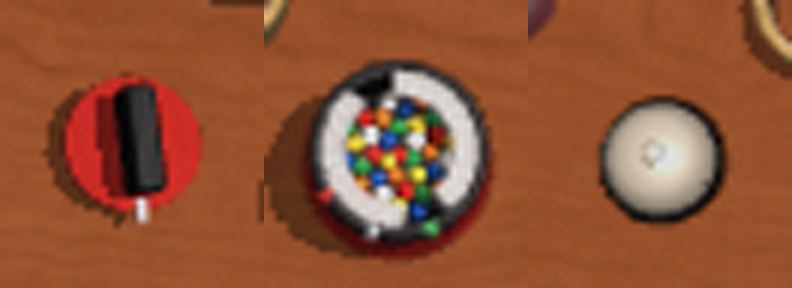

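The left crop is the meant lid: red flange, black bar, and white pointer toward the robot at crop (142,210). The mill's marks are red (323,195), white (373,231) and green (431,228), and the bell's head is at (653,153). Next I fit the mill pose, then press the bell.

```bash
cat >>h.py <<'E'
def mark_px(p,pts):
    """sub-pixel centroid of red / white / green mill marks near predicted pixels"""
    im=p["pixels"].astype(float);out={}
    r,g,b=im[...,0],im[...,1],im[...,2]
    sc=dict(lock=r-np.maximum(g,b)-90,half=im.min(2)-90,open=g-np.maximum(r,b)-25)
    for k,c in pts.items():
        w=np.clip(sc[k],0,None);ys,xs=np.mgrid[:w.shape[0],:w.shape[1]]
        w=w*(np.hypot(xs-c[0],ys-c[1])<2.6)
        out[k]=(np.array([(w*xs).sum(),(w*ys).sum()])/w.sum(),w.sum())
    return out
def rigid(A,B):
    a,b=A.mean(0),B.mean(0);H=(A-a).T@(B-b);th=np.arctan2(H[0,1]-H[1,0],H[0,0]+H[1,1])
    R=np.array([[np.cos(th),-np.sin(th)],[np.sin(th),np.cos(th)]]);t=b-R@a
    return t,th,np.linalg.norm((A@R.T+t)-B,axis=1)
c40,s40=.045*np.cos(np.radians(40)),.045*np.sin(np.radians(40))
MK=dict(open=(-c40,-s40),half=(-.045,0),lock=(-c40,s40))
E
python3 - <<'E'
from h import *
z=np.load("p.npz");p={k:z[k] for k in z.files}
w=w2px(p,[[.464,.01,.096],[.478,.22,.03]]).astype(int)
f=lambda c,i,o:np.array([(c[0]-264*o)/6-.5+i[0]-22,c[1]/6-.5+i[1]-24])
pts=dict(lock=f((323,195),w[0],1),half=f((373,231),w[0],1),open=f((431,228),w[0],1))
m=mark_px(p,pts)
for k in m: print(k,pts[k],m[k])
for nm,src in(("eye",pts),("cen",{k:v[0] for k,v in m.items()})):
    B=np.array([px2w(p,src[k],.096)[0,:2] for k in MK]);t,th,e=rigid(np.array([MK[k] for k in MK]),B);print(nm,B.round(4).tolist(),t,np.degrees(th),e)
B=np.array([[.4262,-.0074],[.419,.0257],[.437,.0496],[.4687,.013],[.4614,.006],[.42,.023],[.439,.051],[.464,.013],[.464,.011]])
A=np.array([MK['open'],MK['half'],MK['lock'],(0,0),(0,0),MK['half'],MK['lock'],(0,0),(0,0)]);t,th,e=rigid(A,B);print("nets",t,np.degrees(th),e.round(4))
bh=f((653,153),w[1],2);print("bellhead",px2w(p,bh,.053))
# bell foot / mill collar silhouettes: dark pixels' hull circle
im=p["pixels"]
for n,c,r,zz in(("foot",w2px(p,[[.482,.2225,.01]])[0],16,.008),("collar",w2px(p,[[.464,.01,.096]])[0],19,.096)):
    ys,xs=np.mgrid[:384,:512];a=(im.max(2)<60)&(np.hypot(xs-c[0],ys-c[1])<r)
    Y,X=np.nonzero(a);W=px2w(p,cv2.convexHull(np.c_[X,Y].astype(np.int32))[:,0],zz)[:,:2].astype(np.float32);print(n,cv2.minEnclosingCircle(W),cv2.fitEllipse(W))
for yaw in(0,np.radians(90),-np.radians(90)):
    for P in([.482,.2225,.252],[.464,.01,.31],[.474,-.2446,.23]): print(round(yaw,2),P,planner.ik(P,q(yaw)))
E
```

```text
lock [250.33333333 204.        ] (array([250.68292683, 204.01219512]), np.float64(82.0))
half [258.66666667 210.        ] (array([259.21958042, 208.84335664]), np.float64(715.0))
open [268.33333333 209.5       ] (array([268.42038217, 209.4522293 ]), np.float64(157.0))
eye [[0.42, -0.0054], [0.4182, 0.0263], [0.438, 0.0538]] [0.46177579 0.01401778] -16.657702136118804 [0.00170983 0.00072343 0.00240446]
cen [[0.4201, -0.0057], [0.4221, 0.0245], [0.4379, 0.0527]] [0.46307495 0.01289416] -16.719373913686162 [0.00182299 0.0024584  0.00221326]
nets [0.46425857 0.01179857] -15.228084297081736 [0.0028 0.0028 0.0018 0.0046 0.0065 0.001  0.0023 0.0012 0.0008]
bellhead [[0.47543702 0.22293442 0.053     ]]
foot ((0.4754789173603058, 0.22462260723114014), 0.036937251687049866) ((0.4748917520046234, 0.2241285890340805), (0.07121580839157104, 0.07306426763534546), 38.74250030517578)
collar ((0.46061450242996216, 0.013687849044799805), 0.04967746138572693) ((0.4608951807022095, 0.013717377558350563), (0.09581168740987778, 0.09925222396850586), 82.22573852539062)
0 [0.482, 0.2225, 0.252] [ 3.63476284
[... 390 characters left out ...]
01  1.72048992e+00 -4.44089210e-16
  9.83536766e-01 -1.20732004e+00]
1.57 [0.464, 0.01, 0.31] [-5.73945794e-02  2.18363555e-01  1.86172344e+00 -4.44089210e-16
  1.06150566e+00 -1.62819091e+00]
1.57 [0.474, -0.2446, 0.23] [-5.45063819e-01  4.76657987e-01  1.72410929e+00 -4.44089210e-16
  9.40825377e-01 -2.11586015e+00]
-1.57 [0.482, 0.2225, 0.252] [ 3.63476284e-01  4.37565966e-01  1.72048992e+00 -4.44089210e-16
  9.83536766e-01  1.93427261e+00]
-1.57 [0.464, 0.01, 0.31] [-5.73945794e-02  2.18363555e-01  1.86172344e+00 -4.44089210e-16
  1.06150566e+00  1.51340175e+00]
-1.57 [0.474, -0.2446, 0.23] [-5.45063819e-01  4.76657987e-01  1.72410929e+00 -4.44089210e-16
  9.40825377e-01  1.02573251e+00]
```

```bash
python3 - <<'E'
from h import *
effector.command_gripper(0.0,20)
manip.move_to([.476,.2235,.285],q(0))
print(state()['t'])
r=manip.servo_line([.476,.2235,.244],speed=.025,contact_N=13)
s=state();print(r,s['position'],s['wrist_force'])
manip.pause(.1);s=state();print(s['t'],s['position'],s['wrist_force'])
E
```

```text
6.25
True [0.47606497 0.2235185  0.24844875] [-2.95432105 -1.61974579  7.57112902]
7.6833 [0.47604145 0.22351915 0.24841987] [-2.49965608 -1.51203338  7.99318049]
```

```bash
python3 - <<'E'
from h import *
r=manip.servo_line([.476,.2235,.2455],speed=.01,contact_N=12)
manip.pause(.15);s=state();print(r,s['t'],s['position'],s['wrist_force'])
manip.servo_line([.476,.2235,.30])
effector.command_gripper(0.06)
lx,ly,yl=.474,-.2446,np.radians(6)
manip.move_to([lx,ly,.30],q(yl-np.pi/2))
s=state();print(s['t'],s['position'],s['width'],s['wrist_force'])
manip.servo_line([lx,ly,.180+.046],speed=.1,contact_N=10)
s=state();print(s['t'],s['position'],s['wrist_force'])
effector.command_gripper(0.0,40)
s=state();print(s['t'],s['position'],s['width'],s['grasp_force'])
E
```

```text
True 8.0417 [0.47607976 0.22354536 0.24841782] [-3.98975843 -1.0772696   9.52961637]
11.275 [ 0.47434089 -0.24384699  0.3000159 ] 0.06005891082462168 [-0.19376891  0.15009917  0.05349775]
12.1667 [ 0.47418326 -0.24465959  0.22654027] [ 0.94484051  0.52467264 -0.13279771]
12.8917 [ 0.47402149 -0.24464619  0.22605825] 0.01774647211263888 40.000197887420654
```

```bash
python3 - <<'E'
from h import *
s=state();x,y,_=s['position']
manip.servo_line([x,y,.34],speed=.15)
mx,my,ym=.462,.0133,np.radians(-16.5)
yi=ym+np.radians(40)
manip.move_to([mx,my,.355],q(yi-np.pi/2))
s=state();print(s['t'],s['position'],s['width'],s['wrist_force'])
P=s['position']
for c in("side","top"):
    p=optics.get_image(c)
    im=p["pixels"];u,v=w2px(p,[[mx,my,.12]])[0].astype(int)
    cv2.imwrite(f"pics/{c}2.png",cv2.resize(im[max(v-60,0):v+60,u-60:u+60],None,fx=5,fy=5,interpolation=cv2.INTER_CUBIC)[:,:,::-1])
    print(c,u,v)
    for n in("lid","pointer","mouth","open_mark","half_mark","lock_mark"):
        print(n,[(np.round(d["centre"],4).tolist(),round(d["conf"],2)) for d in optics.pinpoint(n,p)])
print("expected lid z",P[2]-.226,"pointer",P[0]-.045*np.cos(yi),P[1]-.045*np.sin(yi))
E
```

```text
14.8083 [0.46224328 0.01258324 0.35476289] 0.01792094820526986 [ 0.24009904  0.57966137 -2.04108996]
side 269 189
lid [([0.4642, 0.012, 0.13], 0.78), ([0.4455, -0.3735, 0.001], 0.56)]
pointer [([0.4217, -0.0031, 0.157], 0.74), ([0.5789, 0.3235, 0.0011], 0.63), ([0.3982, -0.3613, 0.0233], 0.53)]
mouth [([0.4637, 0.0148, 0.0969], 0.79)]
open_mark [([0.4218, -0.0042, 0.0962], 0.95), ([0.4216, -0.0011, 0.1532], 0.63)]
half_mark [([0.4201, 0.0236, 0.0964], 0.84), ([0.4625, 0.0095, 0.0006], 0.67)]
lock_mark [([0.4418, 0.0516, 0.0986], 0.92)]
top 262 196
lid [([0.4418, -0.3676, -0.0033], 0.92), ([0.4642, 0.0141, 0.1288], 0.38)]
pointer [([0.3997, -0.3618, 0.021], 0.78), ([0.418, -0.0051, 0.1512], 0.4)]
mouth [([0.4703, 0.0094, 0.0931], 0.37)]
open_mark [([0.4708, 0.0087, 0.0928], 0.7), ([0.4627, 0.0135, 0.129], 0.48), ([0.4233, -0.0073, 0.0977], 0.42)]
half_mark []
lock_mark []
expected lid z 0.12876288744131856 pointer 0.42097558081261127 -0.005360469891287184
```

View pics/side2.png

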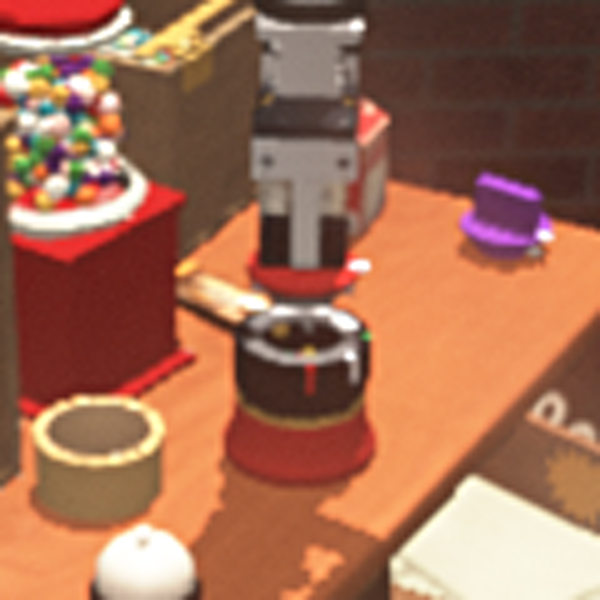

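View pics/top2.png

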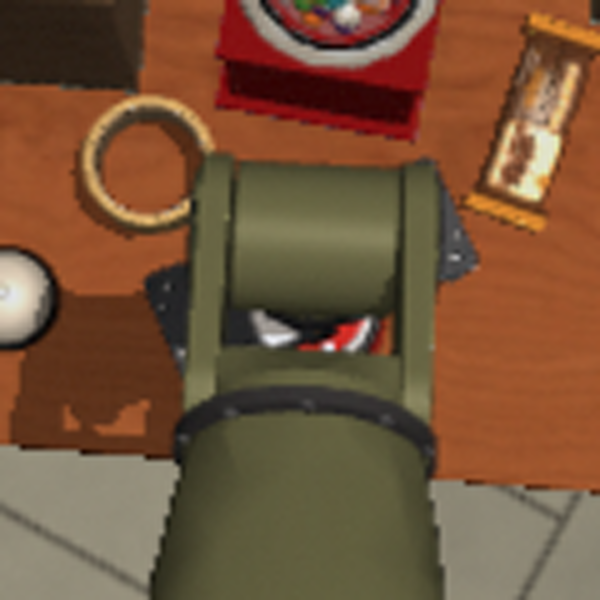

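The pointer (side crop 358,266) hangs just above the green mark (367,336), and the lid is over the mouth with only a small residual error. I'll lower it with contact detection and run a small search if it catches.

```bash
python3 - <<'E'
from h import *
cx,cy,yi=.4627,.0137,np.radians(-17+40)
manip.servo_line([cx,cy,.328],q(yi-np.pi/2),speed=.06)
done=False
for dx,dy,da in [(0,0,0),(0,0,4),(0,0,-4),(.002,0,0),(-.002,0,0),(0,.002,0),(0,-.002,0)]:
    Q=q(yi+np.radians(da)-np.pi/2)
    manip.servo_line([cx+dx,cy+dy,.3245],Q,speed=.05)
    r=manip.servo_line([cx+dx,cy+dy,.3035],speed=.02,contact_N=8)
    s=state();print((dx,dy,da),r,round(s['t'],2),s['position'].round(4),s['wrist_force'].round(1),s['ft_torque'].round(2),round(s['width'],4))
    if s['position'][2]<.3065: break
E
```

```text
(0, 0, 0) True 17.33 [0.4627 0.0136 0.304 ] [-0.6  0.2  5.6] [-0.08  0.24 -0.02] 0.0175
```

Seated on the first try (lid z about 78 mm). Next, the twist in small steps while pushing down lightly.

```bash
python3 - <<'E'
from h import *
manip.pause(.1)
yi=np.radians(-17+40)
for a in (5,10,15,20,25,30,35,40):
    manip.servo_line([.4627,.0137,.3036],q(yi-np.radians(a)-np.pi/2),speed=.02)
    s=state();print(a,round(s['t'],2),s['position'].round(4),s['wrist_force'].round(1),s['ft_torque'].round(2),round(s['width'],4))
    if abs(s['ft_torque'][2])>2 or np.abs(s['wrist_force']).max()>35: print("STOP");break
p=optics.get_image("side")
u,v=w2px(p,[[.463,.0137,.12]])[0].astype(int)
cv2.imwrite("pics/side3.png",cv2.resize(p["pixels"][v-35:v+35,u-35:u+35],None,fx=8,fy=8,interpolation=cv2.INTER_CUBIC)[:,:,::-1])
for c in("side","top"):
    if c=="top":p=optics.get_image(c)
    for n in("lid","pointer","open_mark","half_mark","lock_mark"):
        print(c,n,[(np.round(d["centre"],4).tolist(),round(d["conf"],2)) for d in optics.pinpoint(n,p)][:3])
E
```

```text
5 17.68 [0.4628 0.0136 0.304 ] [ 0.1 -3.   5.4] [-0.54  0.33 -0.05] 0.0175
10 17.93 [0.4629 0.0137 0.304 ] [ 0.7 -2.3  4.8] [-0.44  0.35 -0.14] 0.0178
15 18.18 [0.4628 0.0137 0.304 ] [ 0.7 -0.1  4.6] [-0.36  0.36 -0.14] 0.0179
20 18.43 [0.4628 0.0137 0.304 ] [ 0.7 -1.1  5.2] [-0.31  0.3  -0.13] 0.0176
25 18.68 [0.4629 0.0138 0.304 ] [-0.6 -1.2  5.2] [-0.2   0.25 -0.09] 0.0179
30 18.93 [0.4629 0.0138 0.304 ] [-0.3 -0.7  4.6] [-0.08  0.26 -0.14] 0.0176
35 19.18 [0.4629 0.0138 0.304 ] [-0.4  0.   5.1] [-0.03  0.24 -0.09] 0.0176
40 19.43 [0.4629 0.0138 0.304 ] [1.  0.8 5.1] [-0.09  0.29 -0.09] 0.0176
side lid [([0.4456, -0.3705, -0.0025], 0.66), ([0.4643, 0.0142, 0.0775], 0.58)]
side pointer [([0.4199, 0.026, 0.1059], 0.54), ([0.402, -0.36, 0.023], 0.54)]
side open_mark [([0.4223, -0.0057, 0.0996], 0.88)]
side half_mark [([0.4179, 0.0253, 0.0996], 0.93), ([0.5963, -0.2821, -0.0043], 0.75)]
side lock_mark [([0.438, 0.0541, 0.0974], 0.92), ([0.4639, 0.0135, 0.0932], 0.52)]
top lid [([0.4407, -0.3725, 0.0001], 0.68)]
top pointer [([0.3978, -0.364, 0.0219], 0.86)]
top open_mark []
top half_mark []
top lock_mark [([0.5699, 0.12, -0.0022], 0.49)]
```

View pics/side3.png

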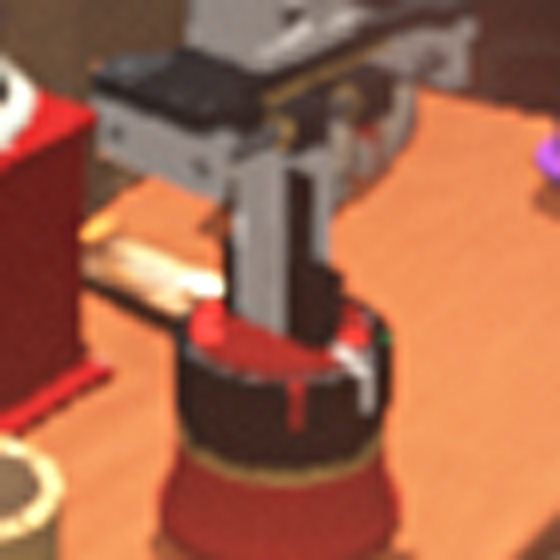

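The white pointer (350,350) stands right by the white half mark (368,370), with the flange down. The networks put them about 2 mm apart, and the arm is holding a 40 N grip and a 5 N push down. Handing in.

```bash
python3 - <<'E'
from h import *
s=state();print(s['t'],s['grasp_force'],s['wrist_force'],s['position'])
print(job.sign_off())
E
```

```text
20.0333 40.00454485416412 [0.28043367 0.09475239 4.20201566] [0.46287515 0.01384297 0.30405924]
the job is handed in; nothing more can be done
None
```

I pressed the bell right down, then seated the lid at the open mark and twisted it to the half mark, where the arm still grips it; the job was handed in at about 20 s, with no verdict shown.

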